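# Unlock and unplug the cone-topped locating post on the welding bench

## Task

Two plug-in locating posts stand locked in their sockets on the welding bench. Take out the one with the pointed cone top: pull its sprung collar up to unlock it, draw the post straight up out of its socket, and set it down gently, standing upright, on the floor of the shallow open grey tray. Let go of it there, and leave the square-topped post in its socket.

Things in the scene. Friction and masses are not known exactly. Their poses are not given: they have to be found in the camera images.
- cone_post: Steel post with a pointed cone top, 120 mm tall, 0.7 to 0.9 kg. Origin: centre of its flat underside, z up its axis. Upwards: shank 34 mm wide to 42 mm, flange 40 mm wide to 48 mm, dark knurled collar 46 mm wide from 50 to 78 mm at rest, 24 mm stem, 36 mm wide cone head from 93 mm. Locked upright in a black 90 mm square block 47 mm high, fixed; bore floor 12 mm above the bench. Raised 50 mm it is clear.
- cone_collar (a joint): Height in m of the cone post's collar above rest: 0 down (locked), 0.014 at its upper stop; unlocked from 0.011. Spring 2.5 N at rest, 4.5 N at the stop: less than the post's weight, so the post stays down until the collar meets the stop, then hangs from it, 14 mm lower in the collar than at rest. Let go, the collar springs down. Pulling by the cone frees nothing: four brass dogs in the shank hold it.
- tray: Shallow open square tray of grey plastic, fixed to the bench, 160 by 160 mm outside and 35 mm high, walls and floor 4 mm thick. Origin: centre of its underside; its x and y axes run along its sides, z up. It starts empty. The posts and the tray stand left, middle and right in any order, centres 200 mm or more apart.
- square_post: The other locating post, to be left alone: same shank, collar and socket block, but its head is a flat 32 mm square block, 117 mm above its underside. Origin: centre of its flat underside, z up its axis.
Mind the look-alikes: they are no part of the job. What is meant by the tray is not purple, and is the larger of those in its own colour.

How it is judged:
By the outcome, as a careful person would: the job done as asked, in the order asked, and still so for the second after the job is handed in, with the robot touching nothing.
It also fails if it takes over 48 s, if anything falls off the work surface, if the arm or the gripper's body presses on something with over 40 N, if the wrist force passes 120 N, or if a joint passes its speed limit or range.

## Robot

A 6-joint arm with a two-finger parallel gripper is mounted at the origin on the work surface. World frame = base frame: x ahead of the robot, y to its left, z up, the work surface at z = 0. Lengths are in m, angles in rad, forces in N, time in s.
With the tool pointing down it reaches from about 0.375 to 0.925 m from the base axis. Payload 5.7 kg.
Tool frame: the origin (TCP) lies midway between the tips of the shut fingers; the grasp point (between the pads) lies 19 mm behind it; z points along the fingers, y is the line along which they close (so a half turn about z gives the same grasp; the last joint's range is limited). The gripper opens to 88 mm and grips with 3 to 60 N. Pads are 20 mm wide; open, the fingers measure 115 mm over their backs; the gripper's body (75 mm by 178 mm) begins 61 mm behind the grasp point.
Start: joints at [-1.419, 0.359, 1.51, -0, 1.272, -0.115], TCP at [0.158, -0.579, 0.223] pointing down, gripper open.
Joint ranges: [-2.97, 2.97], [-1.01, 2.36], [0.21, 2.38], [-0.96, 4.11], [0.2, 2.71], [-2.98, 2.98]. Speed limits (rad/s): [2.39, 2.39, 3.14, 3.14, 3.14, 3.14].

## Interface

Orientations are given as a unit quaternion [w, x, y, z].
In Python, from bench import arm, vision, workorder gives the robot as it stands. The module is installed in compiled form; this text tells all that it offers.
- The arm moves only by the tool apply_moves, never from a script. Its argument "rows" is a list of rows, each a list of 7 numbers: the turn, a rotation vector about the world's x, y, z in rad, then the shift along the world's x, y, z in m, then the opening, from 0 (shut) to 1 (fully open). In form: [[wx, wy, wz, tx, ty, tz, claw], ...]. A call has 1 to 8 rows; each row shifts and turns the commanded pose from where the row before left it; what a row does not reach is not made up. A row lasts 1/8 s, in which the tool goes at most 62.5 mm and 10.7 degrees, less where a joint would pass 70% of its speed; a pose out of reach is approached as far as the arm can. A call is refused whole if a number of a shift passes 0.0625 or a number of a turn 0.188, either way. A call with a gripper value outside its range is refused whole. The fingers move at their own pace and stop on an object; the grip force is fixed at half the most. Time passes only in rows, so rows that do not move let the fingers close. It gives the time, the measured TCP pose, the force, the opening and the grip force at its end, in the units of the state.
- arm.read_state(): the state, without advancing time (a new reading comes with each control period).
- vision.camera(name): name is "scene" or "top"; returns the picture (400x640x3 uint8, blue, green, red); there is no depth.
- vision.camera_params(name): a dict with "fx", "fy", "cx", "cy" (pixels), "R" (3x3) and "t" (3): a world point X has camera coordinates R X + t. Camera axes: x right, y down, z forward; pixel columns grow to the right and rows downward; lengths in m; the calibration is good to about 2 mm. A picture is of the moment at which its call begins. camera_params takes no time and is no camera call.
- workorder.close_job(): hands the job in; it is judged then, once.
The state is a dict: "clock": time; "qpos": joint angles; "dq": joint speeds; "tau": joint torques, N m; "tcp_pos": TCP position; "tool_rot": TCP orientation; "wrist_force": force on the tool from outside, world axes, zero at the start; "moment": the same for the moment, N m; "grip_width": finger opening in m; "gripper_force": force on a finger pad.
Only numpy, scipy, OpenCV 4.12 (cv2) and the standard library are available. Lean on these libraries where they do the work, as an engineer would, in place of code of your own. Each camera call takes 0.05 s, during which the arm holds its last target. There are 200 camera calls.

## Working session

There is one attempt and no reset: what is moved stays moved. The work goes in short steps, Python scripts to look and compute and a tool call to move; the robot and the scene stay as the last step left them, time stands still between calls to the robot, and variables do not carry over. Pictures are saved under pics/ and viewed, at most 10 in all, crops included, and the job is handed in when it is done.

Besides the shell and the picture viewer there is one more tool, called after "Request:" in YAML: its name, and indented under it one key for each argument. apply_moves: Moves the arm, as the interface text tells. Its arguments: {"type":"object","properties":{"rows":{"type":"array"}},"required":["rows"]}

```bash
mkdir -p pics; python3 - <<'E'
from bench import arm, vision
import cv2
for n in("scene","top"):
    cv2.imwrite(f"pics/{n}0.png",vision.camera(n)); p=vision.camera_params(n); print(n,p)
s=arm.read_state(); print(s)
E
```

```text
scene {'fx': 479.77912065147024, 'fy': 479.77912065147024, 'cx': 321.21693938467365, 'cy': 197.8043460698066, 'R': array([[ 0.51957223,  0.85427991,  0.01582841],
       [ 0.50055261, -0.28931777, -0.81593034],
       [-0.69245345,  0.43185769, -0.57793351]]), 't': array([-0.24601595, -0.15181272,  1.35650006])}
top {'fx': 441.77428744338, 'fy': 441.77428744338, 'cx': 315.21199678131404, 'cy': 202.84854658781484, 'R': array([[-0.01321921, -0.99991112, -0.00173403],
       [-0.99849877,  0.01329269, -0.05313681],
       [ 0.05315513,  0.001029  , -0.99858574]]), 't': array([-0.00251177,  0.46311717,  0.99546081])}
{'clock': 0.1, 'qpos': array([-1.41911592e+00,  3.59432732e-01,  1.51130789e+00, -1.41649912e-05,
        1.27251635e+00, -1.15094392e-01]), 'dq': array([-0.00147051, -0.00114638, -0.00281316, -0.00025239,  0.00025655,
        0.00109723]), 'tau': array([ 1.37146776e-05, -5.16355920e+01, -2.71404487e+01,  6.77230395e-02,
        2.76701432e-02, -3.09000825e-05]), 'tcp_pos': array([ 0.15806924, -0.5781592 ,  0.22190002]), 'tool_rot': array([-8.31892733e-04,  9.91116463e-01,  1.32994229e-01, -2.19886708e-05]), 'wrist_force': array([ 0.28656039, -0.48429429, -0.56326196]), 'moment': array([ 0.00419541, -0.0080284 ,  0.00804791]), 'gripper_force': 0.0, 'grip_width': 0.08783271725167044}
```

View pics/scene0.png

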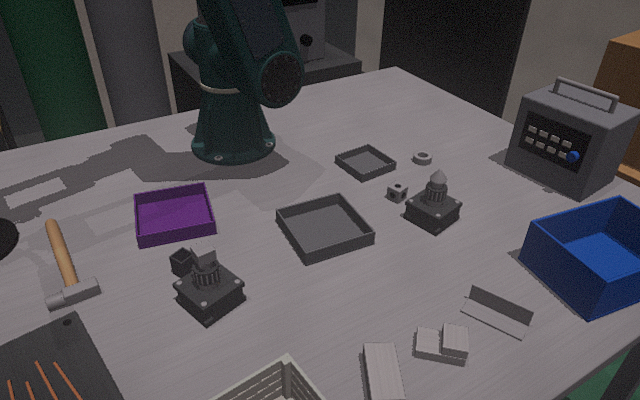

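View pics/top0.png

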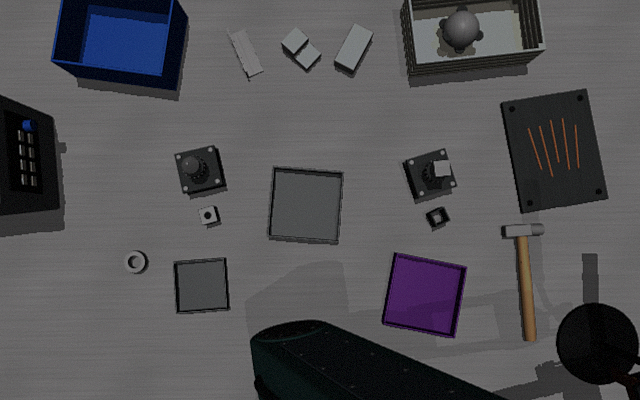

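Candidates, in top-picture pixels:
- **Posts:** (200,170) has a pointed head, seen as a cone in scene at (437,178). (432,173) has a flat bright square head. The cone post is the left one in top.
- **Trays:** grey large (306,204), grey small (202,285) and purple (425,294). The tray meant is the large grey one in the middle.

Next is the enlarged crop to confirm.

```bash
python3 - <<'E'
import cv2, numpy as np
t=cv2.imread("pics/top0.png"); s=cv2.imread("pics/scene0.png")
f=lambda im,x,y,w,h,W,H: cv2.resize(cv2.convertScaleAbs(im[y:y+h,x:x+w],alpha=1.8,beta=10),(W,H),interpolation=cv2.INTER_CUBIC)
a=f(t,165,135,70,70,400,400); b=f(s,395,160,70,70,400,400)
c=f(t,260,160,100,50,400,200); d=f(t,260,200,100,50,400,200)
cv2.imwrite("pics/crop.png",np.vstack([np.hstack([a,b]),np.hstack([c,d])]))
E
```

```text
(no output)
```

View pics/crop.png

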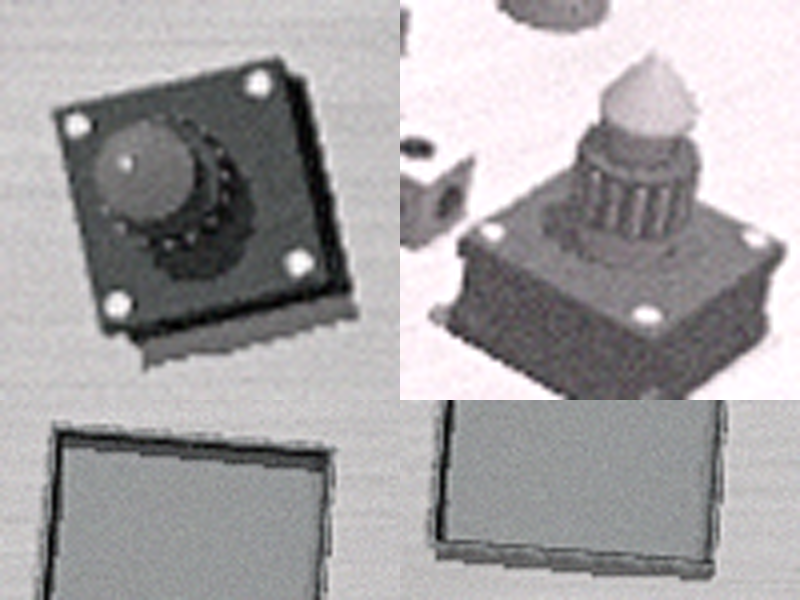

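```bash
cat > h.py <<'E'
import numpy as np
from bench import vision
from scipy.optimize import least_squares
P={n:vision.camera_params(n) for n in("scene","top")}
def proj(n,X):
    p=P[n]; c=p["R"]@X+p["t"]; return np.array([p["fx"]*c[0]/c[2]+p["cx"],p["fy"]*c[1]/c[2]+p["cy"]])
def tri(obs):  # [(cam,u,v)]
    r=least_squares(lambda X:np.concatenate([proj(n,X)-(u,v) for n,u,v in obs]),[.5,0,.05]); return r.x.round(4),r.fun.round(2)
def onz(n,u,v,z):
    return least_squares(lambda q:proj(n,np.array([*q,z]))-(u,v),[.5,0]).x.round(4)
E
python3 - <<'E'
from h import *
print("tip",tri([("top",186.5,162.9),("scene",438.7,169.3)]),onz("top",186.5,162.9,.132),onz("scene",438.7,169.3,.132))
print("head base edge centre",onz("top",190,164.5,.107))
print("block",onz("top",197.5,168.6,.047),onz("scene",433.9,200.7,.047))
c=[onz("top",u-.4,v-.4,.035) for u,v in((274.2,167.5),(343,173),(338.5,240.5),(268.75,236.25))]
print("tray",c,np.mean(c,0),[np.linalg.norm(c[i]-c[i-1]) for i in range(4)])
E
```

```text
tip (array([0.5403, 0.2494, 0.1311]), array([ 0.53,  0.4 ,  0.68, -0.13])) [0.541  0.2502] [0.5409 0.2467]
head base edge centre [0.5412 0.2503]
block [0.5405 0.2507] [0.5386 0.2524]
tray [array([0.5432, 0.083 ]), array([ 0.5288, -0.0709]), array([ 0.3784, -0.0584]), array([0.3898, 0.0964])] [0.46005  0.012525] [np.float64(0.1539841550290159), np.float64(0.15457221613213676), np.float64(0.1509185541939758), np.float64(0.15521919984331833)]
```

The crop confirms it: the cone post's tip is at top (187,163) and scene (439,169), and the large grey tray is centred at top (306,204). The post is at about (0.541, 0.250) and the tray at (0.461, 0.012).

Request:
apply_moves:
  rows:
    - [0,0,0,0.05,0.03,0,1]
    - [0,0,0,0.05,0.035,0,1]
    - [0,0,0,0.05,0.035,0,1]
    - [0,0,0,0.05,0.035,0,1]
    - [0,0,0,0.05,0.035,0,1]
    - [0,0,0,0.04,0.045,0,1]
    - [0,0,0,0.04,0.045,0,1]
    - [0,0,0,0.03,0.05,0,1]

```text
clock: 1.1
tcp_pos: [0.5196, -0.2672, 0.2222]
tool_rot: [-0.0, 0.991, 0.133, 0.0]
wrist_force: [1.1, -0.7, 0.1]
grip_width: 0.0881
gripper_force: 0.0
```

Request:
apply_moves:
  rows:
    - [0,0,0,0.02,0.055,0,1]
    - [0,0,0,0,0.06,0,1]
    - [0,0,0,0,0.06,0,1]
    - [0,0,0,0,0.06,0,1]
    - [0,0,0,0,0.06,0,1]
    - [0,0,0,0,0.06,0,1]
    - [0,0,0,0,0.06,0,1]
    - [0,0,0,0,0.05,0,1]

```text
clock: 2.1
tcp_pos: [0.5376, 0.1985, 0.2223]
tool_rot: [-0.0, 0.991, 0.133, -0.0]
wrist_force: [-0.1, -0.6, 0.0]
grip_width: 0.0877
gripper_force: 0.0
```

Request:
apply_moves:
  rows:
    - [0,0,0,0.003,0.042,0,1]
    - [0,0,0,0,0.01,0,1]
    - [0,0,0,0,0,0,1]
    - [0,0,0,0,0,0,1]

```text
clock: 2.6
tcp_pos: [0.541, 0.2468, 0.2224]
tool_rot: [0.0, 0.991, 0.132, -0.0]
wrist_force: [-0.8, -0.5, 0.2]
grip_width: 0.0883
gripper_force: 0.0
```

```bash
python3 - <<'E'
import cv2, numpy as np
from bench import vision,arm
s=vision.camera("scene");t=vision.camera("top");print(arm.read_state()["tcp_pos"])
f=lambda im,x,y,w,h,W,H: cv2.resize(cv2.convertScaleAbs(im[y:y+h,x:x+w],alpha=1.8,beta=10),(W,H))
cv2.imwrite("pics/pre.png",f(s,360,60,160,180,533,600))
E
```

```text
[0.54121893 0.24683487 0.2226232 ]
```

View pics/pre.png

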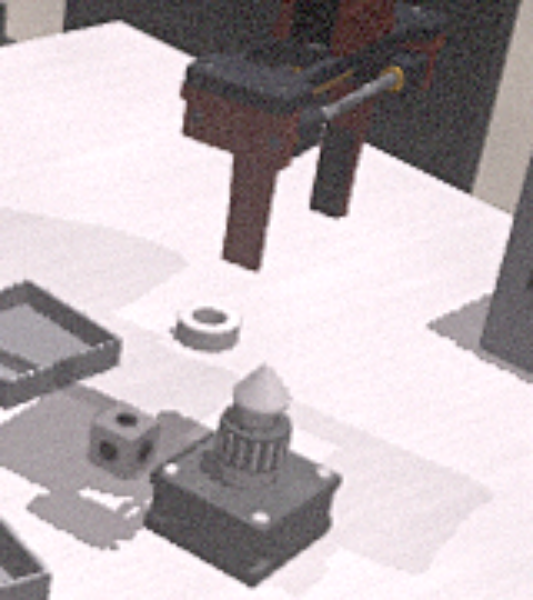

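The open gripper is above the cone post (tip at crop (263,370)), with its fingers on either side. I'll correct y slightly and go down.

Request:
apply_moves:
  rows:
    - [0,0,0,0,0.0035,-0.03,1]
    - [0,0,0,0,0,-0.03,1]
    - [0,0,0,0,0,-0.03,1]
    - [0,0,0,0,0,-0.03,1]
    - [0,0,0,0,0,-0.02,1]
    - [0,0,0,0,0,-0.012,1]
    - [0,0,0,0,0,-0.01,1]
    - [0,0,0,0,0,0,1]

```text
clock: 3.7
tcp_pos: [0.5411, 0.2515, 0.0604]
tool_rot: [0.0, 0.991, 0.133, -0.0]
wrist_force: [0.1, 0.6, 0.4]
grip_width: 0.0878
gripper_force: 0.0
```

Request:
apply_moves:
  rows:
    - [0,0,0,0,0,0,0.65]
    - [0,0,0,0,0,0,0.55]
    - [0,0,0,0,0,0,0.3]
    - [0,0,0,0,0,0,0]
    - [0,0,0,0,0,0,0]
    - [0,0,0,0,0,0,0]
    - [0,0,0,0,0,0,0]

```text
clock: 4.58
tcp_pos: [0.5414, 0.2515, 0.0608]
tool_rot: [0.0, 0.991, 0.133, 0.0]
wrist_force: [0.4, -3.2, 2.0]
grip_width: 0.0457
gripper_force: 30.0
```

Request:
apply_moves:
  rows:
    - [0,0,0,0,-0.001,0.003,0]
    - [0,0,0,0,0,0.004,0]
    - [0,0,0,0,0,0.004,0]
    - [0,0,0,0,0,0.002,0]
    - [0,0,0,0,0,0,0]
    - [0,0,0,0,0,0,0]

```text
clock: 5.32
tcp_pos: [0.5409, 0.2508, 0.0735]
tool_rot: [-0.0, 0.991, 0.133, -0.0]
wrist_force: [0.5, 2.1, -5.9]
grip_width: 0.0453
gripper_force: 30.0
```

Request:
apply_moves:
  rows:
    - [0,0,0,0,0,0.002,0]
    - [0,0,0,0,0,0.002,0]
    - [0,0,0,0,0,0.003,0]
    - [0,0,0,0,0,0.003,0]
    - [0,0,0,0,0,0,0]
    - [0,0,0,0,0,0,0]

```text
clock: 6.08
tcp_pos: [0.5411, 0.2507, 0.0836]
tool_rot: [-0.0, 0.991, 0.133, -0.0]
wrist_force: [0.5, -0.0, -9.0]
grip_width: 0.0455
gripper_force: 30.0
```

Request:
apply_moves:
  rows:
    - [0,0,0,0,0,0.006,0]
    - [0,0,0,0,0,0.008,0]
    - [0,0,0,0,0,0.01,0]
    - [0,0,0,0,0,0.01,0]
    - [0,0,0,0,0,0.015,0]
    - [0,0,0,0,0,0.02,0]
    - [0,0,0,0,0,0.015,0]
    - [0,0,0,0,0,0,0]

```text
clock: 7.08
tcp_pos: [0.5424, 0.2512, 0.1694]
tool_rot: [-0.0, 0.991, 0.133, 0.002]
wrist_force: [0.5, 0.3, -8.9]
grip_width: 0.045
gripper_force: 30.0
```

```bash
python3 - <<'E'
import cv2
from bench import vision,arm
s=vision.camera("scene");print(arm.read_state()["tcp_pos"],arm.read_state()["wrist_force"])
cv2.imwrite("pics/lift.png",cv2.resize(cv2.convertScaleAbs(s[60:240,360:520],alpha=1.8,beta=10),(533,600)))
E
```

```text
[0.54154946 0.25090359 0.16828384] [-0.23642864 -0.8710739  -8.68855704]
```

View pics/lift.png

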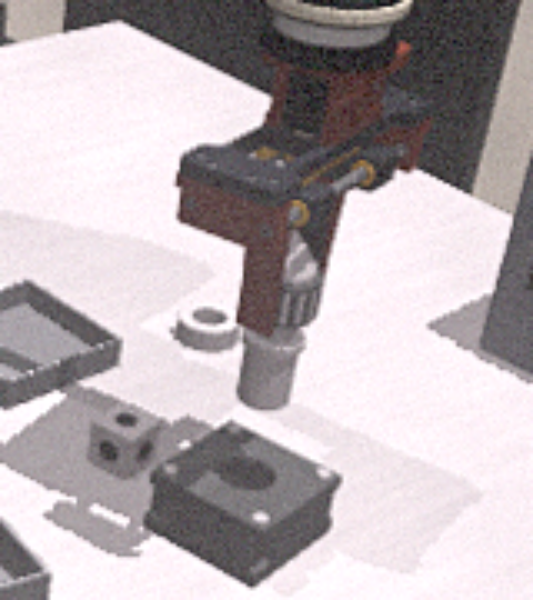

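The post is out of the socket and hangs upright, and the block is empty at crop (245,470). Next I carry it over the tray.

Request:
apply_moves:
  rows:
    - [0,0,0,-0.006,-0.0155,0,0]
    - [0,0,0,-0.01,-0.03,0,0]
    - [0,0,0,-0.015,-0.043,0,0]
    - [0,0,0,-0.015,-0.045,0,0]
    - [0,0,0,-0.015,-0.045,0,0]
    - [0,0,0,-0.01,-0.03,0,0]
    - [0,0,0,-0.006,-0.02,0,0]
    - [0,0,0,-0.004,-0.01,0,0]

```text
clock: 8.12
tcp_pos: [0.4586, 0.0109, 0.1671]
tool_rot: [-0.0, 0.991, 0.132, -0.001]
wrist_force: [-0.1, 0.4, -8.1]
grip_width: 0.0458
gripper_force: 30.0
```

Request:
apply_moves:
  rows:
    - [0,0,0,0,0,0,0]
    - [0,0,0,0,0,-0.01,0]
    - [0,0,0,0,0,-0.02,0]
    - [0,0,0,0,0,-0.02,0]
    - [0,0,0,0,0,-0.02,0]
    - [0,0,0,0,0,-0.014,0]
    - [0,0,0,0,0,-0.006,0]
    - [0,0,0,0,0,0,0]

```text
clock: 9.12
tcp_pos: [0.4602, 0.0125, 0.0774]
tool_rot: [-0.0, 0.991, 0.133, -0.0]
wrist_force: [0.3, 0.3, -8.3]
grip_width: 0.0456
gripper_force: 30.0
```

```bash
python3 - <<'E'
import cv2
from bench import vision,arm
s=vision.camera("scene");print(arm.read_state()["tcp_pos"],arm.read_state()["wrist_force"])
cv2.imwrite("pics/over.png",cv2.resize(cv2.convertScaleAbs(s[90:270,240:400],alpha=1.8,beta=10),(533,600)))
E
```

```text
[0.46053886 0.01233003 0.07778797] [ 0.23266018  0.30313152 -7.73534717]
```

View pics/over.png

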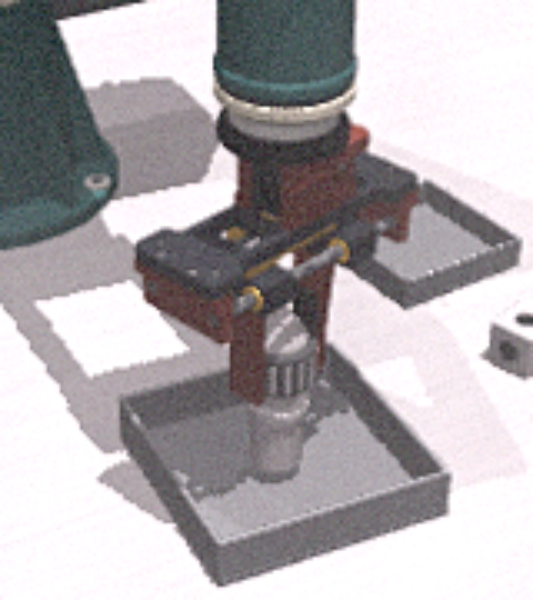

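The post hangs upright over the middle of the tray, with its shank bottom at crop (277,478). Next I lower it slowly until it touches the floor.

Request:
apply_moves:
  rows:
    - [0,0,0,0,0,-0.003,0]
    - [0,0,0,0,0,-0.003,0]
    - [0,0,0,0,0,-0.002,0]
    - [0,0,0,0,0,-0.002,0]
    - [0,0,0,0,0,-0.002,0]
    - [0,0,0,0,0,-0.002,0]
    - [0,0,0,0,0,-0.001,0]
    - [0,0,0,0,0,0,0]

```text
clock: 10.18
tcp_pos: [0.4603, 0.0122, 0.0626]
tool_rot: [-0.0, 0.991, 0.133, 0.0]
wrist_force: [-0.0, -0.2, -5.8]
grip_width: 0.0456
gripper_force: 30.0
```

Request:
apply_moves:
  rows:
    - [0,0,0,0,0,-0.002,0]
    - [0,0,0,0,0,-0.002,0]
    - [0,0,0,0,0,-0.002,0]
    - [0,0,0,0,0,-0.002,0]
    - [0,0,0,0,0,-0.001,0]
    - [0,0,0,0,0,0,0]
    - [0,0,0,0,0,0,0]

```text
clock: 11.05
tcp_pos: [0.4603, 0.0122, 0.0537]
tool_rot: [0.0, 0.991, 0.133, 0.0]
wrist_force: [-0.3, -2.1, -4.6]
grip_width: 0.0455
gripper_force: 30.0
```

Request:
apply_moves:
  rows:
    - [0,0,0,0,0,0,0.53]
    - [0,0,0,0,0,0,0.56]
    - [0,0,0,0,0,0,0.62]
    - [0,0,0,0,0,0,0.75]
    - [0,0,0,0,0,0,0.9]
    - [0,0,0,0,0,0,1]
    - [0,0,0,0,0,0,1]
    - [0,0,0,0,0,0,1]

```text
clock: 12.05
tcp_pos: [0.4602, 0.0123, 0.0536]
tool_rot: [-0.0, 0.991, 0.133, 0.0]
wrist_force: [0.6, -0.1, -0.1]
grip_width: 0.0879
gripper_force: 0.0
```

Request:
apply_moves:
  rows:
    - [0,0,0,0,0,0.01,1]
    - [0,0,0,0,0,0.02,1]
    - [0,0,0,0,0,0.03,1]
    - [0,0,0,0,0,0.03,1]
    - [0,0,0,0,0,0.03,1]
    - [0,0,0,0,0,0.03,1]
    - [0,0,0,0,0,0.02,1]
    - [0,0,0,0,0,0,1]

```text
clock: 13.05
tcp_pos: [0.4613, 0.0121, 0.2255]
tool_rot: [0.0, 0.991, 0.133, 0.002]
wrist_force: [-0.4, 0.1, -0.9]
grip_width: 0.0876
gripper_force: 0.0
```

```bash
python3 - <<'E'
import cv2
from bench import vision,arm
s=vision.camera("scene");st=arm.read_state();print(st["clock"],st["tcp_pos"],st["wrist_force"])
cv2.imwrite("pics/end.png",s)
E
```

```text
13.1 [0.46044698 0.01221945 0.22428409] [ 0.83712279  0.31711508 -0.57898047]
```

View pics/end.png

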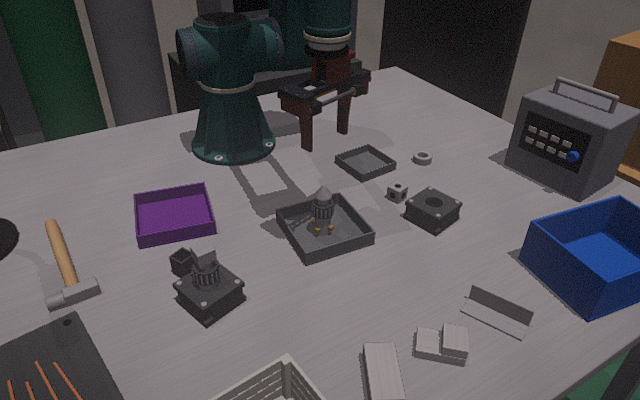

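The cone post stands upright in the middle of the grey tray at (323,210). The square post is still in its socket at (207,270), and the gripper is clear of everything.

```bash
python3 -c "
from bench import workorder
print(workorder.close_job())"
```

```text
the job is handed in; nothing more can be done
None
```

The cone-topped post is unlocked, out of its socket and standing upright on the floor of the large grey tray; it is released, the square-topped post is still in its socket, and the job was handed in at about 13 s.

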